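Set and wedge-lock the length stop of a sleeve jig from a sample

TASK

Set the sleeve jig to its sample: gently push the stop bar up by its upright tail until the sample sleeve is held, without play, between the bar and the end stop, then push the thumb wedge into its housing with a firm push, without ramming it, until it jams the bar fast. Leave the bar and wedge so, and press the spring ejector and let it go, so that the sleeve rolls out into the catch tray; do not touch the sleeve itself and leave the other things on the bench where they are.

Things in the scene. Friction and masses are not known exactly. Their poses are not given: they have to be found in the camera images.
- jig: sleeve jig, fixed; origin at table height. 'jig' = mm in its frame: x away from the robot, y left, z up, yaw up to 0.3 rad. Grey base plate x -75 to 88, y -150 to 150, 10 thick. Along y, right to left: stop bar in its bed with guide strips, lock housing, cradle with the sample, end stop. Behind the cradle (+x): chute and catch tray. Nothing fixed on it is above z 76
- housing (a point): lock housing round bar and wedge, centre of its cap's top, jig (0, -25, 70), screws to z 76: block x -30 to 30, y -48 to -2. A sill for the wedge, 26 wide, runs from it towards the robot to x -72, with side rails (up to z 42, 36 over both) to x -55
- end_stop (a point): centre of the end stop's face on which the sample must bear, jig (0, 130, 33). Steel block x -26 to 26, y 130 to 148, top at z 52
- stop_bar: bright steel stop bar, 30 wide (x), 16 high (jig z 22 to 38), 150 long (y), at jig x 0; origin: centre of its left (+y) end face at sleeve height. Slides only along y, origin from jig y 10 to 85, with about 2.5 N of friction, stays where left; starts 14 to 43 mm short of the sample. At its right end it carries an upright tail, 12 thick (y), 30 wide, up to z 71
- stop_face (a point): centre of the bar's left end face (same point as the stop_bar origin, jig z 33); with the 70 long sample bearing at both ends it stands at jig y 60
- stop_post (a point): on the outer (right, -y) face of the bar's upright tail, 33 above and 150 behind stop_face, 5 below the tail's top (jig z 66); push here towards +y, with a rise to about 8 N when the sample bears on the end stop
- wedge: loose steel thumb wedge, 0.35 kg, lying flat (underside jig z 38) through the housing across the bar at jig y -25, thin end away from the robot (+x); 90 long, 24 wide, 8 thick rising 1 in 6 to 23 at the thick end, which has a head 14 long, 24 wide, 36 high towards the robot. Origin: middle of the thin end's lower edge, at jig x 2 to 16 at the start. 1 mm of play each side
- wedge_head (a point): centre of the head's outer face (24 wide, 36 high), 104 behind the thin end, 18 above the underside; push it towards +x. The wedge is oiled and runs lightly (about 1 N), then jams between the bar's top and the housing's pad, the thin end at jig x 22 to 38: the pad is packed differently each time, so the jam must be felt. A push of 12 to 22 N jams it well; it then stays by itself
- sample: the sample: black steel sleeve, 22 dia x 70 long, 75 g, lying along y in the cradle at jig x 0, z 33 (floor z 22, between two ridges 3 high at x 9 to 12 either side); origin at its centre, axis along its y. At the start it has 2 to 8 mm of play to the end stop: the bar pushes it along until it bears
- ejector: spring ejector of the cradle, slides along jig x only: bevelled pusher 44 wide behind the sleeve, shaft through a guide block (jig x -48 to -28, y 78 to 112, top z 48), black round knob on the robot's side. Origin: on its axis at the pusher, jig (-13, 95, 33) at rest. Stroke 32 mm to +x against 1.3 N rising to 5 N, a few N more while the sleeve climbs its ridge; springs back
- ejector_knob (a point): centre of the knob's outer face (26 dia, 10 thick), at rest jig (-93, 95, 33); press it towards +x by 32 mm until it stops
- tray (a point): middle of the catch tray's floor, jig (66, 96, 10); inside x 46 to 82, y 55 to 137, walls to z 34; the sleeve lies in it with its centre 11 above the floor
- spare_sleeve: bystander: shorter black steel sleeve, 22 dia x 55 tall, standing on the jig's base plate beyond the bar; origin at the centre of its foot
- wire_flower: bystander: flat black wire flower, 64 across, 6 thick, lying on the jig's base plate beyond the bar's tail; origin at the centre of its underside
- pliers: bystander: red-handled pliers lying beyond the jig, 165 long, 13 thick; origin at the pivot, jaws to +x
- cutters: bystander: red-handled cutters lying to the robot's right, 165 long, 13 thick; origin at the pivot, jaws to +x
- hammer: bystander: hammer lying beyond the jig, 220 long, about 30 high; handle to its -x
- bowl: bystander: white bowl, 130 dia, 55 high, left of the jig; origin at the centre of its foot
- jug: bystander: terracotta jug, 96 dia, 100 high, with rods standing up to 240 high, right of the jig; origin at the centre of its foot
- candle_holder: bystander: candle on a black saucer, 90 dia, 97 high, left of the jig; origin at the centre of its foot

How it is judged (in metres and radians):
On the way, in this order (a step that is already met when the one before it is completed fails the run):
1. the stop bar is up against the sample and the sample against the end stop (bar face at jig y 60 +- 1.5 mm), the sample still in its cradle (y of stop_face in the frame of jig between 0.0585 and 0.0615 m and x of sample in the frame of jig between -0.006 and 0.006 m and z of sample in the frame of jig below 0.037 m and y of sample in the frame of jig above 0.0935 m), for 0.2 s.
2. the wedge is jammed: it bears on the bar with more than 12 N, bar still at its length, sample still in the cradle (contact force between wedge and stop_bar above 12 N and y of stop_face in the frame of jig between 0.0585 and 0.0615 m and x of sample in the frame of jig between -0.006 and 0.006 m and z of sample in the frame of jig below 0.037 m), for 0.3 s.
3. the sample lies in the catch tray (x of sample in the frame of jig between 0.035 and 0.08 m and y of sample in the frame of jig between 0.055 and 0.137 m and z of sample in the frame of jig below 0.03 m), for 0.2 s.
At the end, for the whole second after the job is handed in: The bar's face still stands one sample length from the end stop (jig y 60 +- 1.5 mm), the wedge by itself still bears on the bar with more than 10 N, the sample lies at rest in the catch tray (centre at jig x 35 to 80, y 55 to 137, below z 30 mm), the ejector has sprung back to within 3 mm of rest (all of step 3 and y of stop_face in the frame of jig between 0.0585 and 0.0615 m and contact force between wedge and stop_bar above 10 N and linear speed of sample below 0.02 m/s and x of ejector in the frame of jig below -0.01 m); the robot touches nothing.
It fails at once if the fingers touch the sample sleeve (contact force between the fingers and sample above 0.5 N).
It fails at once if the wedge is rammed: pushed with more than 45 N (contact force between the fingers and wedge above 45 N).
It fails at once if the sample is squeezed hard by the bar, with more than 40 N (contact force between sample and stop_bar above 40 N).
It fails at once if another thing on the bench is moved by more than 20 mm (distance of any of spare_sleeve, wire_flower, pliers, cutters, hammer, bowl, jug, candle_holder from where it was at the start of the episode above 0.02 m).
It also fails if it takes over 54 s, if anything falls off the work surface, if the arm or the gripper's body presses on something with over 40 N, if the wrist force passes 120 N, or if a joint passes its speed limit or range.

ROBOT

A 6-joint arm with a two-finger parallel gripper is mounted at the origin on the work surface. World frame = base frame: x ahead of the robot, y to its left, z up, the work surface at z = 0. Lengths are in mm, angles in rad, forces in N, time in s.
With the tool pointing down it reaches from about 300 to 775 mm from the base axis. Payload 14.6 kg.
Tool frame: the origin (TCP) lies midway between the tips of the shut fingers; the grasp point (between the pads) lies behind it (manip.grip_depth is the z of the grasp point in the tool frame, in mm); z points along the fingers, y is the line along which they close (so a half turn about z gives the same grasp; the last joint's range is limited). The gripper opens to 94 mm and grips with 3 to 60 N. Pads are 16 mm wide; open, the fingers measure 119 mm over their backs; the gripper's body (75 mm by 177 mm) begins 78 mm behind the grasp point.
Start: joints at [1.151, 0.3, 1.521, -0, 1.321, -0.067], TCP at [190.037, 516.116, 205.446] pointing down, gripper open.
Joint ranges: [-3.03, 3.03], [-0.79, 2.21], [0.23, 2.52], [-1.04, 4.18], [0, 3.07], [-2.55, 2.55]. Speed limits (rad/s): [2.22, 2.22, 2.57, 3.14, 3.14, 3.14].

INTERFACE

Orientations are given as [roll, pitch, yaw] about the fixed x, y, z axes, in that order (R = Rz(yaw) Ry(pitch) Rx(roll)).
In Python, from cell import manip gives the robot as it stands.
- The arm moves only by the shell command python3 nudge.py [OPENING] [FORCE], which reads ROWS from standard input. ROWS is a JSON object whose key "offsets" holds a list of rows, 1 to 5 of them, each of 6 numbers: dx, dy, dz in units of 25 mm, then a rotation vector rx, ry, rz in units of 0.05 rad; each row is the pose to reach, as a shift and turn from the pose commanded when the command began, along the tool's axes at that moment; what a row does not reach only later rows make up. A row lasts 1/10 s, in which the tool goes at most 50 mm and 0.15 rad, less where a joint would pass 70% of its speed; a pose out of reach is approached as far as the arm can. OPENING is the finger opening in mm, set as the command begins (- or left out keeps the last). The fingers move at their own pace and stop on an object; FORCE is the grip in N (left out, the last holds). Time passes only in rows, so rows that do not move let the fingers close. It prints the time, the measured TCP pose, the force, the opening and the grip force at its end. Input that does not fit is refused with a message, and nothing moves.
- manip.read_state(): the state, without advancing time (a new reading comes with each control period).
- manip.camera(name): name is "scene" or "side" or "wrist"; returns (picture, depth): 420x560x3 uint8, red, green, blue; 420x560 float32, mm along the optical axis (not along the pixel's ray), 0 where there is no reading.
- manip.camera_info(name): a dict with "K" (3x3 intrinsics, pixels), "rvec" (rotation vector, rad) and "tvec" (3), from world to camera coordinates, as OpenCV has them; the wrist camera has in their place "mount" (4x4, takes a point from camera to tool coordinates, whose origin is the TCP and whose axes are the flange's). Camera axes: x right, y down, z forward; pixel columns grow to the right and rows downward; lengths in mm; the calibration is good to about 2 mm. A picture is of the moment at which its call begins: read the wrist's pose just before it. camera_info takes no time and is no camera call.
- manip.sign_off(): hands the job in; it is judged then, once.
The state is a dict: "clock": time; "joints": joint angles; "qd": joint speeds; "effort": joint torques, N m; "eef_pos": TCP position; "eef_rot": TCP orientation; "wrist_force": force on the tool from outside, world axes, zero at the start; "moment": the same for the moment, N m; "finger_gap": finger opening in mm; "finger_force": force on a finger pad.
Only numpy, scipy, OpenCV 4.12 (cv2) and the standard library are available. Lean on these libraries where they do the work, as an engineer would, in place of code of your own. Each camera call takes 0.05 s, during which the arm holds its last target. There are 200 camera calls.

## Working session

There is one attempt and no reset: what is moved stays moved. The work goes in short steps, Python scripts to look and compute and a shell command to move; the robot and the scene stay as the last step left them, time stands still between calls to the robot, and variables do not carry over. Pictures are saved under pics/ and viewed, at most 10 in all, crops included, and the job is handed in when it is done.

```bash
ls; mkdir -p pics; cat > h.py <<'E'
import numpy as np, cv2
from cell import manip
from scipy.spatial.transform import Rotation as R
def info(n):
    i=manip.camera_info(n); return {k:np.array(v) if not isinstance(v,str) else v for k,v in i.items()}
def snap(n,name=None):
    s=manip.read_state(); p,d=manip.camera(n)
    if name: cv2.imwrite('pics/'+name,p[...,::-1])
    np.savez('last_'+n,p=p,d=d,pos=s['eef_pos'],rot=s['eef_rot']); return p,d
def cloud(n,d):
    i=info(n);K=i['K'];h,w=d.shape
    u,v=np.meshgrid(np.arange(w),np.arange(h))
    c=np.stack([(u-K[0,2])/K[0,0]*d,(v-K[1,2])/K[1,1]*d,d],-1)
    Rm=cv2.Rodrigues(i['rvec'].astype(float))[0]
    return (c-i['tvec'].ravel())@Rm
def proj(n,P):
    i=info(n); return cv2.projectPoints(np.array(P,float).reshape(-1,3),i['rvec'].astype(float),i['tvec'].astype(float),i['K'].astype(float),None)[0].reshape(-1,2)
E
python3 - <<'E'
from h import *
print(manip.read_state(),manip.grip_depth)
for n in('scene','side'):
    i=info(n);Rm=cv2.Rodrigues(i['rvec'].astype(float))[0];print(n,i['K'],-Rm.T@i['tvec'].ravel())
print(info('wrist'))
a,_=snap('scene','a.png');b,_=snap('side','b.png')
E
```

```text
cell.py
nudge.py
pics
{'clock': 0.0, 'joints': array([ 1.15139389e+00,  3.00477809e-01,  1.52157275e+00,  2.32693190e-05,
        1.32072195e+00, -6.65910660e-02]), 'qd': array([ 0.00046538,  0.00025287,  0.00076768, -0.00236847, -0.00311614,
       -0.00131105]), 'effort': array([-1.22821719e-03, -5.31813240e+01, -3.52726400e+01,  7.07238447e-02,
        2.45099002e-02, -9.60528519e-05]), 'eef_pos': array([189.92968339, 515.8826954 , 204.88618144]), 'eef_rot': array([-3.14041691e+00, -1.00998783e-04,  2.78877545e+00]), 'wrist_force': array([ 0.42406084,  0.52605899, -0.22892669]), 'moment': array([ 0.00984886, -0.02214787,  0.0034784 ]), 'finger_force': 0.0, 'finger_gap': 94.37490744499969} -18.8
scene [[455.00610283   0.         276.38161906]
 [  0.         455.00610283 210.12178899]
 [  0.           0.           1.        ]] [1371.2038108  -182.82851629  948.89958062]
side [[448.68329513   0.         276.32187132]
 [  0.         448.68329513 201.92083983]
 [  0.           0.           1.        ]] [ -76.48898788 -851.22974128 1001.25238009]
{'K': array([[318.08037058,   0.        , 277.43168342],
       [  0.        , 318.08037058, 204.1698947 ],
       [  0.        ,   0.        ,   1.        ]]), 'mount': array([[-5.52306328e-04, -9.69146826e-01, -2.46483519e-01,
         7.11017255e+01],
       [ 9.99999847e-01, -5.44778095e-04, -9.87339079e-05,
        -2.66175170e-01],
       [-3.85911687e-05, -2.46483536e-01,  9.69146978e-01,
        -1.79004345e+02],
       [ 0.00000000e+00,  0.00000000e+00,  0.00000000e+00,
         1.00000000e+00]])}
```

View pics/a.png

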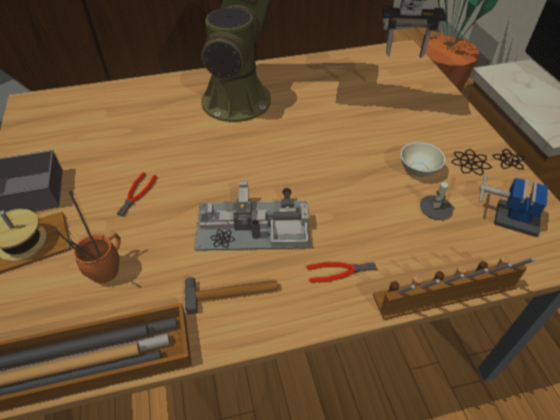

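View pics/b.png

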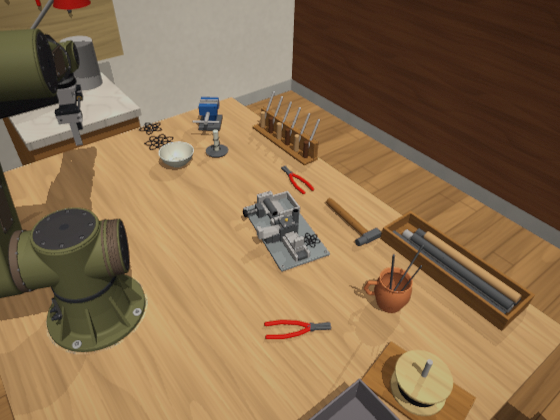

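Scene shows the jig at about (252,225), with the knob at (287,193), wedge head at (243,190) and bar tail at left (205,210). The side view shows the jig at (285,230). Next I'll estimate the jig pose from depth.

```bash
python3 - <<'E'
from h import *
for n in('scene','side'):
    z=np.load(f'last_{n}.npz');C=cloud(n,z['d']);p=z['p'].astype(int)
    c=proj(n,[[0,0,0]])
    box=np.zeros(p.shape[:2],bool)
    if n=='scene': box[180:255,190:320]=1
    else: box[180:275,235:335]=1
    grey=(p.max(-1)-p.min(-1)<25)
    m=box&grey&(z['d']>0)&(C[...,2]>4)&(C[...,2]<90)
    Q=C[m]; m2=box&grey&(abs(C[...,2]-10)<5)
    print(n,m.sum(),m2.sum(),Q.min(0),Q.max(0))
    print(cv2.minAreaRect(C[m2][:,:2].astype(np.float32)),cv2.minAreaRect(Q[:,:2].astype(np.float32)))
    print('table z',np.median(C[...,2][box&~grey&(abs(C[...,2])<10)]))
E
```

```text
scene 5397 2424 [ 475.16774162 -223.96564626    4.0312366 ] [696.94940744  96.32305808  75.86075737]
((584.5701293945312, -62.97283935546875), (298.28662109375, 168.6083526611328), 77.91657257080078) ((576.7586059570312, -60.94361877441406), (298.0827941894531, 185.4472198486328), 77.42790985107422)
table z -0.011499716652287988
side 3666 1578 [ 471.30678739 -228.51476082    4.0349296 ] [690.65071289  93.61734802  77.17731384]
((581.5481567382812, -68.15812683105469), (298.5213623046875, 162.7095184326172), 77.16832733154297) ((571.7047119140625, -65.00326538085938), (300.46368408203125, 183.97108459472656), 76.66525268554688)
table z -0.2587327532460624
```

```bash
cat >> h.py <<'E'
def go(T,yaw=None):
    s=manip.read_state(); Rm=R.from_euler('xyz',s['eef_rot'])
    d=Rm.inv().apply(np.array(T)-s['eef_pos']); rv=np.zeros(3)
    if yaw is not None: rv=(Rm.inv()*R.from_euler('xyz',[np.pi,0,yaw])).as_rotvec()
    print('clock',round(s['clock'],2),'shift',d.round(1),'rot',rv.round(4),'F',s['wrist_force'].round(2))
E
python3 - <<'E'
from h import *
go([615,-73,190],2.92)
z=np.load('last_scene.npz');C=cloud('scene',z['d'])
for nm,(u,v) in dict(jug=(98,250),rod=(73,195),rod2=(62,235),hammer=(190,293),cut=(125,208)).items():
    P=C[v-3:v+4,u-3:u+4].reshape(-1,3);print(nm,P[np.argmax(P[:,2])].round())
j=C[150:285,50:125].reshape(-1,3);j=j[(j[:,2]>110)&(j[:,2]<260)];print(len(j),j.min(0),j.max(0))
E
```

```text
clock 0.1 shift [-602.4 -405.8   15.3] rot [-0.001  -0.0002 -0.1312] F [ 0.09  0.23 -0.24]
jug [ 627. -449.   86.]
rod [ 586. -461.  236.]
rod2 [ 650. -499.  181.]
hammer [1371. -183.  949.]
cut [ 452. -401.   15.]
262 [ 583.12939116 -503.17547687  110.02731503] [ 699.81296872 -450.54188479  240.21908134]
```
Jug far enough. Gripper body half 88 in jig y; tail end ~y -200 → -290. Fine.

Careful with the scale: shifts go in units of 25 mm and turns go in units of 0.05 rad. That gives: -200 mm is -8, 2 mm is 0.08, -0.131 rad is -2.62.

```bash
echo '{"offsets":[[-1.6, -1.08, 0.04, 0, 0, -0.6], [-3.2, -2.16, 0.08, 0, 0, -1.2], [-4.8, -3.24, 0.12, 0, 0, -2], [-6.4, -4.32, 0.16, 0, 0, -2.6], [-8, -5.4, 0.2, 0, 0, -2.62]]}' | python3 nudge.py; echo '{"offsets":[[-1.6, -0.84, 0.04, 0, 0, 0], [-3.2, -1.68, 0.08, 0, 0, 0], [-4.8, -2.52, 0.12, 0, 0, 0], [-6.4, -3.36, 0.16, 0, 0, 0], [-8, -4.2, 0.2, 0, 0, 0]]}' | python3 nudge.py; python3 - <<'E'
from h import *
go([615,-73,190],2.92)
E
```

```text
clock: 0.6
eef_pos: [331.7, 318.6, 200.3]
eef_rot: [-3.141, -0.0, 2.921]
wrist_force: [1.4, -0.1, -0.3]
finger_gap: 94.1
finger_force: 0.0
clock: 1.1
eef_pos: [504.2, 172.3, 195.2]
eef_rot: [-3.141, -0.0, 2.92]
wrist_force: [-0.5, 1.2, -0.3]
finger_gap: 93.8
finger_force: 0.0
clock 1.1 shift [-162.1 -214.9    5.2] rot [-0.0002 -0.0004 -0.0003] F [-0.49  1.19 -0.25]
```

In the tool's units: -200 mm is -8, -160 mm is -6.4.

```bash
echo '{"offsets":[[-1.2, -1.6, 0.04, 0, 0, 0], [-2.4, -3.2, 0.08, 0, 0, 0], [-3.6, -4.8, 0.12, 0, 0, 0], [-4.8, -6.4, 0.16, 0, 0, 0], [-6, -8, 0.2, 0, 0, 0]]}' | python3 nudge.py;echo '{"offsets":[[-0.44, -0.56, 0, 0, 0, 0], [-0.44, -0.56, 0, 0, 0, 0], [-0.44, -0.56, 0, 0, 0, 0]]}' | python3 nudge.py; cat >> h.py <<'E'
def wcloud(z):
    i=info('wrist');K=i['K'];d=z['d'];h,w=d.shape
    u,v=np.meshgrid(np.arange(w),np.arange(h))
    c=np.stack([(u-K[0,2])/K[0,0]*d,(v-K[1,2])/K[1,1]*d,d],-1)
    M=i['mount'];t=c@M[:3,:3].T+M[:3,3]
    return t@R.from_euler('xyz',z['rot']).as_matrix().T+z['pos']
E
python3 - <<'E'
from h import *
snap('wrist','w1.png');z=np.load('last_wrist.npz');C=wcloud(z);p=z['p'].astype(int)
print(z['pos'],z['rot'],np.median(C[:30,:,2]))
ok=(z['d']>0)&(p.max(-1)-p.min(-1)<30)
m=ok&(abs(C[...,2]-10)<3);m[240:]=m[240:]
print(m.sum(),cv2.minAreaRect(C[m][:,:2].astype(np.float32)))
E
```

```text
clock: 1.6
eef_pos: [605.7, -56.2, 190.1]
eef_rot: [3.142, -0.001, 2.92]
wrist_force: [-0.5, 1.1, -0.1]
finger_gap: 93.8
finger_force: 0.0
clock: 1.9
eef_pos: [612.7, -69.3, 190.1]
eef_rot: [3.141, -0.001, 2.92]
wrist_force: [0.1, 0.3, 0.3]
finger_gap: 93.9
finger_force: 0.0
[612.66185274 -69.31341915 190.09885556] [ 3.14140109e+00 -8.93381751e-04  2.91995796e+00] -0.16473229600281059
19282 ((647.5411987304688, -116.28887939453125), (367.5351257324219, 591.8564453125), 8.94969367980957)
```

View pics/w1.png

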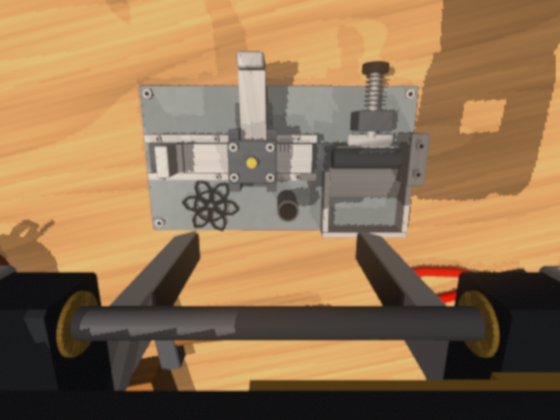

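The wrist view shows the whole jig: tail at (163,160), housing's yellow dot at (251,163), wedge head at (250,60), knob at (376,69), sample at (368,157) and end stop at (419,160). Next I'll fit the plate rectangle and locate each part in the jig frame.

```bash
python3 - <<'E'
from h import *
z=np.load('last_wrist.npz');C=wcloud(z);p=z['p'].astype(int)
box=np.zeros(p.shape[:2],bool);box[75:236,130:430]=1
m=box&(p.max(-1)-p.min(-1)<35)&(abs(C[...,2]-10)<4)&(z['d']>0)
m=cv2.morphologyEx(m.astype(np.uint8),cv2.MORPH_OPEN,np.ones((3,3)))
n,l,st,_=cv2.connectedComponentsWithStats(m);
m=np.isin(l,[i for i in range(1,n) if st[i,4]>60])
r=cv2.minAreaRect(C[m][:,:2].astype(np.float32));print(r, np.median(C[m][:,2]))
b=cv2.boxPoints(r);
a=np.deg2rad(r[2]); yaw=a if abs(a)<.6 else a-np.pi/2
rot=lambda q:np.array([[np.cos(q),-np.sin(q)],[np.sin(q),np.cos(q)]])
o=np.array(r[0])-rot(yaw)@[6.5,0];print('yaw',yaw,'o',o)
y=(p[...,0]-p[...,2]>60)&(p[...,1]-p[...,2]>40);y[:150]=0;y[175:]=0;y[:,:240]=0;y[:,262:]=0
print('yellow',y.sum(),np.median(C[y],0)); hy=np.median(C[y],0)[:2]
print('o from housing',hy-rot(yaw)@[0,-25])
J=C.copy();J[...,:2]=(C[...,:2]-o)@rot(yaw)
def q(nm,u0,u1,v0,v1,z0,z1):
    w=J[v0:v1,u0:u1].reshape(-1,3);w=w[(w[:,2]>z0)&(w[:,2]<z1)]
    print(nm,len(w),np.percentile(w,3,0).round(1),np.percentile(w,50,0).round(1),np.percentile(w,97,0).round(1))
q('tail',140,185,140,185,64,78);q('head',230,275,45,80,68,80);q('knob',355,398,55,80,25,55)
q('capt',228,276,128,186,66,73);q('endstop',405,435,130,190,48,56);q('sample',325,410,140,172,36,50)
q('bar',270,322,140,180,35,41)
q('wall',320,412,165,240,31,37)
E
```

```text
((583.533447265625, -61.9375), (298.1316833496094, 159.98179626464844), 77.26502990722656) 9.899592916829477
yaw -0.22226715826190424 o [577.19334609 -60.50462977]
yellow 99 [571.8417386  -85.20145039  75.61826509]
o from housing [577.35277796 -60.81644587]
tail 463 [ -13.4 -114.9   65.5] [   0.2 -108.4   70.6] [  13.9 -103.5   72.1]
head 447 [-94.2 -35.8  69.7] [-87.7 -24.8  71.8] [-81.6 -14.   73.5]
knob 426 [-91.2  82.6  31.9] [-84.8  92.4  41.8] [-77.7 105.1  45.9]
capt 1811 [-18.  -46.5  68.5] [ -0.4 -25.4  69.9] [18.7 -4.3 72.5]
endstop 980 [-23.6 129.6  49.4] [ -0.3 137.2  51.8] [ 24.8 146.7  55.3]
sample 1605 [-16.1  57.8  36.5] [-0.5 95.3 42.3] [ 10.5 130.   46.2]
bar 1028 [-14.   -0.5  36.3] [ 0.2 16.2 37.9] [14.7 33.  39.2]
wall 1065 [16.8 48.9 31.9] [68.5 83.  33.7] [ 88.4 141.8  35.3]
```

```bash
cat >> h.py <<'E'
O=np.array([577.2,-60.6,0]);YAW=-0.2223;RJ=R.from_euler('z',YAW)
def gj(P): go(RJ.apply(np.array(P,float))+O,np.pi+YAW)
def jst():
    s=manip.read_state();print('t',round(s['clock'],2),'jig',RJ.inv().apply(s['eef_pos']-O).round(2),'F',RJ.inv().apply(s['wrist_force']).round(2),'gap',round(s['finger_gap'],1))
E
python3 -c "
from h import *
jst();gj([0,-150,130]);gj([0,-150,56])"
```

```text
t 1.95 jig [ 36.42  -0.21 190.4 ] F [ 0.43  0.2  -0.28] gap 94.1
clock 1.95 shift [  36.6 -149.7   60.4] rot [ 0.0002 -0.0004  0.0016] F [ 0.47  0.1  -0.28]
clock 1.95 shift [  36.6 -149.8  134.4] rot [ 0.0002 -0.0004  0.0016] F [ 0.47  0.1  -0.28]
```

```bash
echo '{"offsets":[[0.4, -1.6, 0.4, 0, 0, 0], [0.8, -3.2, 0.8, 0, 0, 0], [1.2, -4.8, 1.6, 0, 0, 0], [1.464, -6, 2.4, 0, 0, 0], [1.464, -6, 3.6, 0, 0, 0]]}' | python3 nudge.py 0 40; echo '{"offsets":[[0, 0, 1.4, 0, 0, 0], [0, 0, 1.76, 0, 0, 0], [0, 0, 1.76, 0, 0, 0]]}' | python3 nudge.py; python3 -c "
from h import *
jst();snap('wrist','w2.png')
z=np.load('last_wrist.npz');C=wcloud(z);J=RJ.inv().apply((C-O).reshape(-1,3));w=J[(abs(J[:,0])<14)&(J[:,2]>64)&(J[:,2]<74)&(J[:,1]<-95)&(J[:,1]>-122)];print(len(w),np.percentile(w,[2,5,50,95,98],axis=0).round(1))"
```

```text
clock: 2.45
eef_pos: [543.7, -210.0, 101.3]
eef_rot: [-3.141, 0.003, 2.918]
wrist_force: [0.2, 0.5, 0.5]
finger_gap: 57.6
finger_force: 0.0
clock: 2.75
eef_pos: [544.0, -207.0, 55.8]
eef_rot: [3.141, -0.002, 2.921]
wrist_force: [-0.3, 0.4, 0.3]
finger_gap: 33.3
finger_force: 0.0
t 2.75 jig [-1.3000e-01 -1.5013e+02  5.5790e+01] F [-0.36  0.35  0.28] gap 33.3
923 [[ -13.6 -114.4   64.9]
 [ -13.  -114.3   67.2]
 [  -2.9 -109.2   70.7]
 [   7.9 -103.3   71.7]
 [   8.9 -102.9   72. ]]
```

View pics/w2.png

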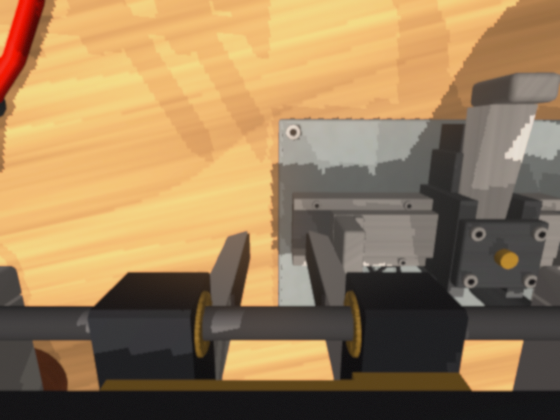

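The wrist view shows the half-shut fingers just right of the tail, right finger at (325,260) and tail at (355,240), with a small gap. They are still closing. I'll let them shut, then approach.

In the tool's units: 10 mm is 0.4.

```bash
echo '{"offsets":[[0, 0, 0, 0, 0, 0], [0, 0, 0, 0, 0, 0], [0, 0, 0, 0, 0, 0], [0, 0, 0, 0, 0, 0], [0, 0.4, 0, 0, 0, 0]]}' | python3 nudge.py; echo '{"offsets":[[0, 0.16, 0, 0, 0, 0], [0, 0.32, 0, 0, 0, 0], [0, 0.48, 0, 0, 0, 0], [0, 0.6, 0, 0, 0, 0], [0, 0.72, 0, 0, 0, 0]]}' | python3 nudge.py; python3 -c "
from h import *
jst()"
```

```text
clock: 3.3
eef_pos: [546.5, -199.2, 56.6]
eef_rot: [-3.141, 0.0, 2.919]
wrist_force: [0.7, 0.5, 0.4]
finger_gap: 0.1
finger_force: 0.0
clock: 3.8
eef_pos: [550.5, -181.2, 56.5]
eef_rot: [-3.141, 0.0, 2.92]
wrist_force: [-0.8, -2.9, 0.3]
finger_gap: 0.6
finger_force: 1.5
t 3.8 jig [   0.55 -123.55   56.45] F [-0.11 -2.99  0.29] gap 0.6
```

In the tool's units: 12 mm is 0.48, 10 mm is 0.4.

```bash
echo '{"offsets":[[0, 0.1, 0, 0, 0, 0], [0, 0.2, 0, 0, 0, 0], [0, 0.3, 0, 0, 0, 0], [0, 0.4, 0, 0, 0, 0], [0, 0.48, 0, 0, 0, 0]]}' | python3 nudge.py; python3 -c "
from h import *
jst()"; echo '{"offsets":[[0, 0.04, 0, 0, 0, 0], [0, 0.08, 0, 0, 0, 0], [0, 0.12, 0, 0, 0, 0], [0, 0.14, 0, 0, 0, 0], [0, 0.16, 0, 0, 0, 0]]}' | python3 nudge.py;  python3 -c "
from h import *
jst()"
```

```text
clock: 4.3
eef_pos: [553.2, -169.3, 56.5]
eef_rot: [-3.142, 0.0, 2.92]
wrist_force: [-1.5, -2.3, -1.5]
finger_gap: 0.1
finger_force: 1.5
t 4.3 jig [   0.54 -111.33   56.45] F [-0.92 -2.57 -1.47] gap 0.1
clock: 4.8
eef_pos: [554.0, -165.6, 56.4]
eef_rot: [-3.142, -0.0, 2.92]
wrist_force: [-0.7, -3.1, -0.8]
finger_gap: 0.3
finger_force: 1.5
t 4.8 jig [   0.53 -107.48   56.44] F [-0.01 -3.13 -0.81] gap 0.3
```

In the tool's units: 3 mm is 0.12, 2.5 mm is 0.1.

```bash
echo '{"offsets":[[0, 0.028, 0, 0, 0, 0], [0, 0.056, 0, 0, 0, 0], [0, 0.08, 0, 0, 0, 0], [0, 0.1, 0, 0, 0, 0], [0, 0.12, 0, 0, 0, 0]]}' | python3 nudge.py; python3 -c "
from h import *
jst()"; echo '{"offsets":[[0, 0.012, 0, 0, 0, 0], [0, 0.024, 0, 0, 0, 0], [0, 0.036, 0, 0, 0, 0], [0, 0.04, 0, 0, 0, 0], [0, 0.04, 0, 0, 0, 0]]}' | python3 nudge.py;  python3 -c "
from h import *
jst()"
```

```text
clock: 5.3
eef_pos: [554.7, -162.6, 56.4]
eef_rot: [-3.142, -0.0, 2.92]
wrist_force: [-0.3, -2.5, -1.5]
finger_gap: 0.6
finger_force: 1.6
t 5.3 jig [   0.52 -104.5    56.44] F [ 0.24 -2.52 -1.5 ] gap 0.6
clock: 5.8
eef_pos: [554.9, -161.7, 56.5]
eef_rot: [3.142, 0.0, 2.92]
wrist_force: [0.1, -3.0, -0.7]
finger_gap: 0.4
finger_force: 1.4
t 5.8 jig [   0.54 -103.49   56.45] F [ 0.77 -2.86 -0.67] gap 0.4
```

```bash
echo '{"offsets":[[0, 0.012, 0, 0, 0, 0], [0, 0.024, 0, 0, 0, 0], [0, 0.036, 0, 0, 0, 0], [0, 0.04, 0, 0, 0, 0], [0, 0.04, 0, 0, 0, 0]]}' | python3 nudge.py;  python3 -c "
from h import *
jst()"; echo '{"offsets":[[0, 0.008, 0, 0, 0, 0], [0, 0.016, 0, 0, 0, 0], [0, 0.02, 0, 0, 0, 0], [0, 0.02, 0, 0, 0, 0]]}' | python3 nudge.py;  python3 -c "
from h import *
jst()"
```

```text
clock: 6.3
eef_pos: [555.1, -160.7, 56.5]
eef_rot: [3.142, -0.0, 2.92]
wrist_force: [0.1, -2.9, -1.3]
finger_gap: 0.4
finger_force: 1.4
t 6.3 jig [   0.53 -102.46   56.45] F [ 0.73 -2.8  -1.28] gap 0.4
clock: 6.7
eef_pos: [555.2, -160.3, 56.5]
eef_rot: [-3.141, 0.0, 2.92]
wrist_force: [-0.2, -5.0, -0.6]
finger_gap: 0.2
finger_force: 2.3
t 6.7 jig [   0.56 -102.13   56.46] F [ 0.91 -4.96 -0.57] gap 0.2
```

In the tool's units: 0.3 mm is 0.012, 0.2 mm is 0.008.

```bash
echo '{"offsets":[[0, 0.008, 0, 0, 0, 0], [0, 0.012, 0, 0, 0, 0], [0, 0.012, 0, 0, 0, 0]]}' | python3 nudge.py;  python3 -c "
from h import *
jst()"
```

```text
clock: 7.0
eef_pos: [555.2, -160.3, 56.5]
eef_rot: [-3.141, 0.0, 2.92]
wrist_force: [-0.9, -6.7, -1.0]
finger_gap: 0.5
finger_force: 3.3
t 7.0 jig [   0.53 -102.11   56.47] F [ 0.62 -6.76 -0.96] gap 0.5
```

In the tool's units: 0.3 mm is 0.012, 0.2 mm is 0.008.

```bash
echo '{"offsets":[[0, 0.008, 0, 0, 0, 0], [0, 0.012, 0, 0, 0, 0], [0, 0.012, 0, 0, 0, 0], [0, 0.012, 0, 0, 0, 0]]}' | python3 nudge.py;  python3 -c "
from h import *
jst()"
```

```text
clock: 7.4
eef_pos: [555.2, -160.3, 56.5]
eef_rot: [-3.141, 0.0, 2.92]
wrist_force: [-1.0, -8.1, -0.8]
finger_gap: 0.1
finger_force: 4.3
t 7.4 jig [   0.54 -102.08   56.46] F [ 0.81 -8.17 -0.8 ] gap 0.1
```

Force rose to 8 N with the tool stationary, so the sample is bearing. Next: back off, rise, and go to the wedge head.

```bash
echo '{"offsets":[[0, -0.12, 0, 0, 0, 0], [0, -0.64, 0, 0, 0, 0], [0, -0.8, -1, 0, 0, 0], [0, -0.8, -2, 0, 0, 0], [1.6, 0, -2.4, 0, 0, 0]]}' | python3 nudge.py; python3 -c "
from h import *
jst();gj([-128,-25,48])
snap('wrist');z=np.load('last_wrist.npz');C=wcloud(z);J=RJ.inv().apply((C-O).reshape(-1,3))
w=J[(abs(J[:,0])<14)&(J[:,2]>66)&(J[:,2]<74)&(J[:,1]<-75)&(J[:,1]>-98)];print('tail',len(w),np.percentile(w,[2,50,98],axis=0).round(1))
w=J[(J[:,0]<-75)&(J[:,2]>69)&(J[:,2]<77)&(abs(J[:,1]+25)<15)];print('head',len(w),np.percentile(w,[2,50,98],axis=0).round(1))"
```

```text
clock: 7.9
eef_pos: [518.5, -153.2, 118.6]
eef_rot: [-3.141, 0.005, 2.918]
wrist_force: [0.3, 0.7, -1.0]
finger_gap: 0.4
finger_force: 0.0
t 7.9 jig [ -36.8  -103.24  118.62] F [ 0.14  0.73 -0.98] gap 0.4
clock 7.9 shift [91.6 78.1 70.2] rot [-0.0003  0.0046 -0.0015] F [ 0.3   0.68 -0.98]
tail 145 [[-13.9 -84.1  68.1]
 [ -7.1 -80.7  70.5]
 [  3.5 -78.3  71.9]]
head 643 [[-94.9 -36.9  69.6]
 [-88.7 -26.3  71.8]
 [-82.2 -14.8  73.4]]
```

In the tool's units: 88 mm is 3.52, 76 mm is 3.04.

```bash
echo '{"offsets":[[1.4, 1.2, 0, 0, 0, 0], [2.8, 2.4, 0, 0, 0, 0], [3.52, 3.04, 0.4, 0, 0, 0], [3.52, 3.04, 1.6, 0, 0, 0], [3.52, 3.04, 2.72, 0, 0, 0]]}' | python3 nudge.py; echo '{"offsets":[[0, 0, 0, 0, 0, 0], [-0.2, 0, 0, 0, 0, 0], [-0.48, 0, 0, 0, 0, 0]]}' | python3 nudge.py; python3 -c "
from h import *
jst()"
```

```text
clock: 8.45
eef_pos: [447.2, -57.1, 48.2]
eef_rot: [3.141, 0.002, 2.921]
wrist_force: [1.1, -1.4, -0.3]
finger_gap: 0.5
finger_force: 0.0
clock: 8.75
eef_pos: [460.1, -60.4, 49.8]
eef_rot: [3.141, 0.002, 2.92]
wrist_force: [-0.7, -0.5, 0.3]
finger_gap: 0.6
finger_force: 0.0
t 8.75 jig [-114.3   -25.66   49.85] F [-0.56 -0.61  0.27] gap 0.6
```

```bash
echo '{"offsets":[[-0.16, 0, 0, 0, 0, 0], [-0.32, 0, 0, 0, 0, 0], [-0.48, 0, 0, 0, 0, 0], [-0.64, 0, 0, 0, 0, 0], [-0.8, 0, 0, 0, 0, 0]]}' | python3 nudge.py; python3 -c "
from h import *
jst()";echo '{"offsets":[[-0.024, 0, 0, 0, 0, 0], [-0.048, 0, 0, 0, 0, 0], [-0.072, 0, 0, 0, 0, 0], [-0.096, 0, 0, 0, 0, 0], [-0.096, 0, 0, 0, 0, 0]]}' | python3 nudge.py; python3 -c "
from h import *
jst()"
```

```text
clock: 9.25
eef_pos: [478.6, -64.4, 48.5]
eef_rot: [3.142, -0.0, 2.92]
wrist_force: [-0.7, -0.4, 0.7]
finger_gap: 0.4
finger_force: 0.6
t 9.25 jig [-95.31 -25.45  48.47] F [-0.58 -0.59  0.75] gap 0.4
clock: 9.75
eef_pos: [480.8, -64.9, 48.4]
eef_rot: [-3.142, -0.0, 2.92]
wrist_force: [-0.7, -0.0, -1.3]
finger_gap: 0.6
finger_force: 0.3
t 9.75 jig [-93.12 -25.45  48.41] F [-0.69 -0.2  -1.31] gap 0.6
```

```bash
for i in 1; do :; done; echo '{"offsets":[[-0.024, 0, 0, 0, 0, 0], [-0.048, 0, 0, 0, 0, 0], [-0.072, 0, 0, 0, 0, 0], [-0.096, 0, 0, 0, 0, 0], [-0.12, 0, 0, 0, 0, 0]]}' | python3 nudge.py |grep force; python3 -c "
from h import *
jst()"; echo '{"offsets":[[-0.024, 0, 0, 0, 0, 0], [-0.048, 0, 0, 0, 0, 0], [-0.072, 0, 0, 0, 0, 0], [-0.096, 0, 0, 0, 0, 0]]}' | python3 nudge.py |grep force; python3 -c "
from h import *
jst()"
```

```text
wrist_force: [-1.5, -0.6, 1.3]
finger_force: 0.7
t 10.25 jig [-90.07 -25.45  48.46] F [-1.35 -0.87  1.28] gap 0.4
wrist_force: [-1.3, 0.0, 1.0]
finger_force: 0.7
t 10.65 jig [-87.67 -25.45  48.45] F [-1.28 -0.28  1.03] gap 0.5
```

In the tool's units: -2.4 mm is -0.096, -1.8 mm is -0.072.

```bash
echo '{"offsets":[[-0.024, 0, 0, 0, 0, 0], [-0.048, 0, 0, 0, 0, 0], [-0.072, 0, 0, 0, 0, 0], [-0.096, 0, 0, 0, 0, 0]]}' | python3 nudge.py |grep force; python3 -c "
from h import *
jst()"
```

```text
wrist_force: [-2.7, -0.2, 0.6]
finger_force: 0.7
t 11.05 jig [-85.26 -25.44  48.44] F [-2.58 -0.8   0.62] gap 0.4
```

```bash
echo '{"offsets":[[-0.024, 0, 0, 0, 0, 0], [-0.048, 0, 0, 0, 0, 0], [-0.072, 0, 0, 0, 0, 0]]}' | python3 nudge.py |grep force; python3 -c "
from h import *
jst()"
```

```text
wrist_force: [-2.1, 0.5, 0.5]
finger_force: 0.8
t 11.35 jig [-83.49 -25.44  48.42] F [-2.2   0.04  0.5 ] gap 0.3
```

```bash
echo '{"offsets":[[-0.024, 0, 0, 0, 0, 0], [-0.048, 0, 0, 0, 0, 0], [-0.072, 0, 0, 0, 0, 0]]}' | python3 nudge.py |grep force; python3 -c "
from h import *
jst()"
```

```text
wrist_force: [-1.0, 0.3, 0.6]
finger_force: 0.7
t 11.65 jig [-81.67 -25.46  48.45] F [-1.07  0.05  0.62] gap 0.1
```

In the tool's units: -1.8 mm is -0.072, -1.2 mm is -0.048.

```bash
echo '{"offsets":[[-0.024, 0, 0, 0, 0, 0], [-0.048, 0, 0, 0, 0, 0], [-0.072, 0, 0, 0, 0, 0]]}' | python3 nudge.py |grep force; python3 -c "
from h import *
jst()"
```

```text
wrist_force: [-3.2, 0.3, 1.8]
finger_force: 1.4
t 11.95 jig [-79.96 -25.44  48.43] F [-3.14 -0.42  1.77] gap 0.2
```

In the tool's units: -1.8 mm is -0.072, -1.2 mm is -0.048.

```bash
echo '{"offsets":[[-0.024, 0, 0, 0, 0, 0], [-0.048, 0, 0, 0, 0, 0], [-0.072, 0, 0, 0, 0, 0]]}' | python3 nudge.py |grep force; python3 -c "
from h import *
jst()"
```

```text
wrist_force: [-2.0, 0.3, 1.5]
finger_force: 1.4
t 12.25 jig [-78.12 -25.45  48.43] F [-1.99 -0.1   1.51] gap 0.7
```

In the tool's units: -1.5 mm is -0.06, -1 mm is -0.04.

```bash
echo '{"offsets":[[-0.02, 0, 0, 0, 0, 0], [-0.04, 0, 0, 0, 0, 0], [-0.06, 0, 0, 0, 0, 0]]}' | python3 nudge.py |grep force; python3 -c "
from h import *
jst()"
```

```text
wrist_force: [-9.0, 1.0, 4.3]
finger_force: 4.7
t 12.55 jig [-77.32 -25.43  48.23] F [-8.95 -1.01  4.26] gap 0.6
```

In the tool's units: -1.5 mm is -0.06, -1 mm is -0.04.

```bash
echo '{"offsets":[[-0.02, 0, 0, 0, 0, 0], [-0.04, 0, 0, 0, 0, 0], [-0.06, 0, 0, 0, 0, 0]]}' | python3 nudge.py |grep force; python3 -c "
from h import *
jst()"
```

```text
wrist_force: [-17.0, 3.4, 8.3]
finger_force: 8.9
t 12.85 jig [-77.07 -25.42  47.91] F [-17.3   -0.47   8.27] gap 0.7
```

The wedge jammed at thin end x ≈ 34. I'll add a little push and hold.

In the tool's units: -0.4 mm is -0.016.

```bash
echo '{"offsets":[[-0.016, 0, 0, 0, 0, 0], [-0.016, 0, 0, 0, 0, 0], [-0.016, 0, 0, 0, 0, 0], [-0.016, 0, 0, 0, 0, 0]]}' | python3 nudge.py |grep force; python3 -c "
from h import *
jst()"
```

```text
wrist_force: [-17.9, 3.5, 7.8]
finger_force: 8.9
t 13.25 jig [-76.98 -25.4   47.82] F [-18.18  -0.55   7.82] gap 0.6
```

```bash
echo '{"offsets":[[0.4, 0, 0, 0, 0, 0], [1.8, 0, 0, 0, 0, 0], [2.08, 1.6, 0, 0, 0, 0], [2.08, 3.2, 0.4, 0, 0, 0], [2.08, 4.8, 0.96, 0, 0, 0]]}' | python3 nudge.py |grep force; echo '{"offsets":[[0, 0, 0, 0, 0, 0], [0, 0, 0, 0, 0, 0]]}' | python3 nudge.py |grep force;python3 -c "
from h import *
jst();gj([-104,95,25]);snap('wrist','w3.png');z=np.load('last_wrist.npz');C=wcloud(z);J=RJ.inv().apply((C-O).reshape(-1,3))
w=J[(J[:,0]<-70)&(J[:,0]>-100)&(J[:,2]>25)&(J[:,2]<50)&(abs(J[:,1]-95)<20)];print('knob',len(w),np.percentile(w,[2,50,98],axis=0).round(1))"
```

```text
wrist_force: [0.5, -0.2, 0.1]
finger_force: 0.0
wrist_force: [0.3, -0.5, -0.5]
finger_force: 0.0
t 13.95 jig [-126.88   94.91   24.33] F [ 0.41 -0.45 -0.46] gap 0.7
clock 13.95 shift [-22.9   0.   -0.7] rot [-0.      0.0002  0.0022] F [ 0.3  -0.53 -0.46]
knob 38 [[-92.6  93.2  32.6]
 [-71.2  94.4  39.9]
 [-70.3  96.2  42.3]]
```

View pics/w3.png

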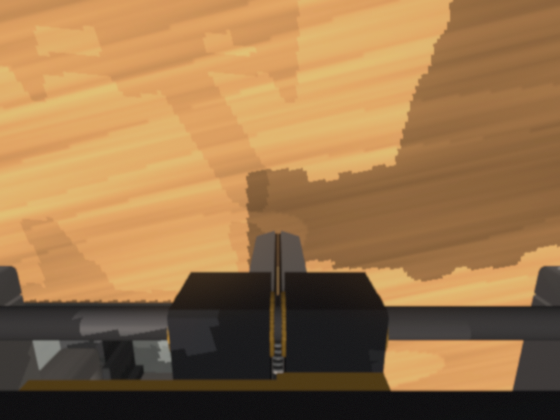

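The shut fingers at (278,255) hide the knob, but the tool lines up with the knob axis (jig y 95). Now pressing.

In the tool's units: -20 mm is -0.8, -33 mm is -1.32.

```bash
echo '{"offsets":[[-0.4, 0, 0, 0, 0, 0], [-0.8, 0, 0, 0, 0, 0], [-1, 0, 0, 0, 0, 0], [-1.16, 0, 0, 0, 0, 0], [-1.32, 0, 0, 0, 0, 0]]}' | python3 nudge.py |grep force;python3 -c "
from h import *
jst()"; echo '{"offsets":[[-0.16, 0, 0, 0, 0, 0], [-0.32, 0, 0, 0, 0, 0], [-0.48, 0, 0, 0, 0, 0], [-0.64, 0, 0, 0, 0, 0], [-0.8, 0, 0, 0, 0, 0]]}' | python3 nudge.py |grep force;python3 -c "
from h import *
jst()"
```

```text
wrist_force: [-4.0, -1.7, 2.3]
finger_force: 1.9
t 14.5 jig [-93.81  94.16  24.28] F [-3.48 -2.57  2.34] gap 0.7
wrist_force: [-5.3, -3.1, 1.0]
finger_force: 2.3
t 15.0 jig [-73.72  94.44  24.26] F [-4.54 -4.17  1.  ] gap 0.1
```

In the tool's units: -4 mm is -0.16, -6 mm is -0.24.

```bash
echo '{"offsets":[[-0.08, 0, 0, 0, 0, 0], [-0.16, 0, 0, 0, 0, 0], [-0.2, 0, 0, 0, 0, 0], [-0.24, 0, 0, 0, 0, 0]]}' | python3 nudge.py |grep force;python3 -c "
from h import *
jst();p,d=snap('scene');c=p[175:260,180:330];cv2.imwrite('pics/s2.png',cv2.resize(c,None,fx=5,fy=5,interpolation=2)[...,::-1])"
```

```text
wrist_force: [-23.3, 2.0, 13.7]
finger_force: 11.8
t 15.4 jig [-69.75  94.43  24.08] F [-23.18  -3.23  13.72] gap 0.6
```

View pics/s2.png

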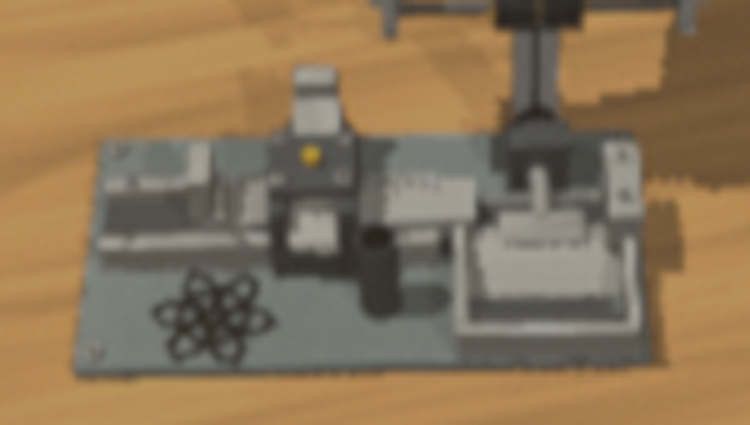

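The crop shows the ejector fully pressed, the cradle empty at (540,220) and a dark sleeve in the tray at (545,295). I'll release, back off, rise and check.

In the tool's units: 70 mm is 2.8, 45 mm is 1.8.

```bash
echo '{"offsets":[[0.24, 0, 0, 0, 0, 0], [0.64, 0, 0, 0, 0, 0], [1.12, 0, 0, 0, 0, 0], [1.8, 0, 0, 0, 0, 0], [2.8, 0, 0, 0, 0, 0]]}' | python3 nudge.py |grep force; echo '{"offsets":[[0, 0, -1.6, 0, 0, 0], [0, 0, -3.6, 0, 0, 0], [-1.6, -1.2, -5.2, 0, 0, 0], [-3.2, -2.4, -6, 0, 0, 0], [-4.8, -3.2, -6.4, 0, 0, 0]]}' | python3 nudge.py |grep force;echo '{"offsets":[[-1.6, -0.4, 0, 0, 0, 0], [-2.4, -0.6, 0, 0, 0, 0], [-2.4, -0.6, 0, 0, 0, 0], [-2.4, -0.6, 0, 0, 0, 0]]}' | python3 nudge.py |grep force; python3 -c "
from h import *
jst();snap('wrist','w4.png');z=np.load('last_wrist.npz');C=wcloud(z);J=RJ.inv().apply((C-O));p=z['p'].astype(int)
f=J.reshape(-1,3)
def q(n,a):
  w=f[a];print(n,len(w),np.percentile(w,[3,50,97],axis=0).round(1))
x,y,h=f.T
blk=p.max(-1).ravel()<60
q('knob',(x<-65)&(x>-105)&(h>25)&(h<50)&(abs(y-95)<20))
q('tray',(x>46)&(x<82)&(h>14)&(h<36)&(y>58)&(y<134)&blk)
q('tail',(abs(x)<14)&(h>66)&(h<74)&(y<-70)&(y>-110))
q('barend',(abs(x)<13)&(h>35)&(h<41)&(y>0)&(y<75))
q('head',(x<-50)&(h>68)&(h<77)&(abs(y+25)<16))"
```

```text
wrist_force: [-1.2, -0.2, -0.3]
finger_force: 0.0
wrist_force: [0.9, 1.4, -0.2]
finger_force: 0.0
wrist_force: [-0.1, 0.6, 0.0]
finger_force: 0.0
t 16.85 jig [ 31.48   5.79 180.7 ] F [-0.19  0.61  0.03] gap 0.1Traceback (most recent call last):
  File "<string>", line 3, in <module>
    jst();snap('wrist','w4.png');z=np.load('last_wrist.npz');C=wcloud(z);J=RJ.inv().apply((C-O));p=z['p'].astype(int)
                                                                           ~~~~~~~~~~~~~~^^^^^^^
  File "scipy/spatial/transform/_rotation.pyx", line 2580, in scipy.spatial.transform._rotation.Rotation.apply
ValueError: Expected input of shape (3,) or (P, 3), got (420, 560, 3).
```

View pics/w4.png

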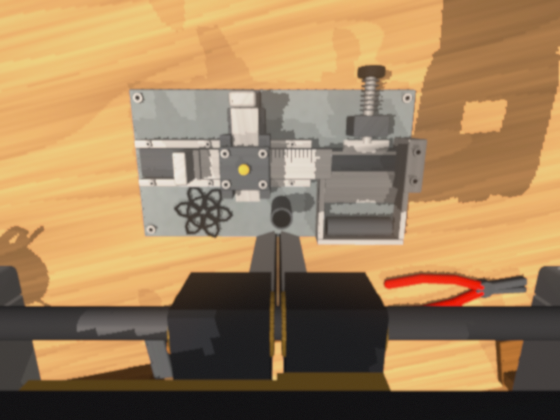

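The view shows the sleeve lying in the tray at (362,225), the knob back at (371,72), the wedge head near the plate edge at (243,100), and the bystanders undisturbed. A numeric check on the same picture comes first.

```bash
python3 -c "
from h import *
z=np.load('last_wrist.npz');C=wcloud(z);f=RJ.inv().apply((C-O).reshape(-1,3));p=z['p'].astype(int)
def q(n,a):
  w=f[a];print(n,len(w),np.percentile(w,[3,50,97],axis=0).round(1))
x,y,h=f.T
q('knob',(x<-65)&(x>-105)&(h>25)&(h<50)&(abs(y-95)<20))
q('tray',(x>50)&(x<78)&(h>14)&(h<36)&(y>62)&(y<130))
q('tail',(abs(x)<14)&(h>66)&(h<74)&(y<-70)&(y>-110))
q('head',(x<-50)&(h>68)&(h<77)&(abs(y+25)<16))
print(manip.sign_off())"
```

```text
knob 628 [[-91.3  82.8  31.2]
 [-82.3  92.8  40.4]
 [-65.6 104.7  45.9]]
tray 1084 [[ 61.1  63.9  21.7]
 [ 67.6  95.8  30.6]
 [ 77.4 127.6  32.7]]
tail 438 [[-13.2 -89.3  67.1]
 [ -0.2 -83.1  70.7]
 [ 13.5 -78.   72.1]]
head 459 [[-66.3 -35.5  71. ]
 [-59.8 -24.7  73.4]
 [-53.3 -13.7  74.9]]
the job is handed in; nothing more can be done
None
```

I set the bar against the sample at about 8 N, jammed the wedge at about 18 N, ejected the sleeve into the tray with the knob sprung back, and handed the job in at about 17 s (no verdict was returned).

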